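# Unpin and open the parts crate

## Robot

A 6-joint arm with a two-finger parallel gripper is mounted at the origin on the work surface. World frame = base frame: x ahead of the robot, y to its left, z up, the work surface at z = 0. Lengths are in m, angles in rad, forces in N, time in s.
With the tool pointing down it reaches from about 0.35 to 0.975 m from the base axis. Payload 4.9 kg.
Tool frame: the origin (TCP) lies midway between the tips of the shut fingers; the grasp point (between the pads) lies 19 mm behind it; z points along the fingers, y is the line along which they close (so a half turn about z gives the same grasp; the last joint's range is limited). The gripper opens to 85 mm and grips with 20 to 120 N. Pads are 22 mm wide; open, the fingers measure 114 mm over their backs; the gripper's body (76 mm by 85 mm) begins 54 mm behind the grasp point. The pads swing forward as they close: fully open they stand 13 mm farther back than shut.
Start: joints at [1.148, 0.053, 1.613, -0, 1.476, -0.119], TCP at [0.187, 0.596, 0.231] pointing down, gripper open.
Joint ranges: [-3.01, 3.01], [-1.01, 2.22], [0.06, 2.58], [-1.02, 4.17], [0.09, 2.62], [-3.14, 3.14]. Speed limits (rad/s): [2.57, 2.57, 3.14, 3.14, 3.14, 3.14].

## Interface

Orientations are given as a rotation vector (axis times angle).
In Python, from station import telemetry, optics, ctrl gives the robot as it stands.
- The arm moves only by the shell command python3 -m pendant 'ROWS' [FORCE]. ROWS is JSON, one flat list of numbers, 7 for each row, row after row: the turn, a rotation vector about the tool's x, y, z as a fraction of full scale, then the shift along the tool's x, y, z as a fraction of full scale, then the opening, from 0 (shut) to 1 (fully open). In form: [ax, ay, az, tx, ty, tz, fingers, ax, ay, az, tx, ty, tz, fingers, ...]. A call has 1 to 12 rows; each row is the pose to reach, as a shift and turn from the pose commanded when the call began, along the tool's axes at that moment; what a row does not reach only later rows make up. Full scale, the value 1, is 300 mm for a shift and 30 degrees for a turn. A row lasts 1/8 s, in which the tool goes at most 62.5 mm and 10.7 degrees, less where a joint would pass 70% of its speed; a pose out of reach is approached as far as the arm can. A call with a number of a shift or a turn outside -1 to 1 is refused whole. A call with a gripper value outside its range is refused whole. The fingers move at their own pace and stop on an object; FORCE is the grip in N (left out, the last holds). Time passes only in rows, so rows that repeat a pose let the fingers close. It gives the time, the measured TCP pose, the force, the opening and the grip force at its end, in the units of the state.
- telemetry.get_obs(): the state, without advancing time (a new reading comes with each control period).
- optics.get_image(name): name is "scene" or "side" or "wrist"; returns a dict with "image" (480x640x3 uint8, red, green, blue), "depth" (480x640 float32, m along the optical axis (not along the pixel's ray), 0 where there is no reading), "fx", "fy", "cx", "cy" (pixels), "rvec" (rotation vector, rad) and "tvec" (3), from world to camera coordinates, as OpenCV has them. Camera axes: x right, y down, z forward; pixel columns grow to the right and rows downward; lengths in m; the calibration is good to about 2 mm. The wrist camera is an equidistant fisheye: a pixel r from the principal point sees the ray r / f radians off the axis. A picture is of the moment at which its call begins.
- ctrl.finish_job(): hands the job in; it is judged then, once.
The state is a dict: "t": time; "q": joint angles; "dq": joint speeds; "effort": joint torques, N m; "tool_pos": TCP position; "tool_rot": TCP orientation; "contact_force": force on the tool from outside, world axes, zero at the start; "wrist_torque": the same for the moment, N m; "opening": finger opening in m; "grip_force": force on a finger pad.
Only numpy, scipy, OpenCV 4.12 (cv2) and the standard library are available. Lean on these libraries where they do the work, as an engineer would, in place of code of your own. Each camera call takes 0.05 s, during which the arm holds its last target. There are 200 camera calls.

## Task

On the repair bench, open the steel parts crate whose lid has the long bar handle (not the smaller crate with the round knob): pull the retaining pin sideways out of its hasp staple and put the pin in the shallow metal tray. Then lift the lid off and set it down, without dropping it, right way up with its panel in the middle of the black rubber mat.

Things in the scene. Friction and masses are not known exactly. Their poses are not given: they have to be found in the camera images.
- pin: Pin through the staple of the bar-handled crate; starts level, 83 mm up. Origin mid-length on its axis, y along it: black grip 18 mm dia. from y +12.5 to +57.5 mm, nothing under it, 44 mm from axis to lid edge; steel shank 8 mm dia. to y -57.5 mm. Loose fit, 3 mm play, 45 g. Draw it level along +y: free after 50 mm. Fixed wire staple at y -17.5 mm, 18 mm above the hasp tongue.
- lid: Loose steel lid, 0.4 kg, on the fixed crate (140x120x75 mm). Panel 146 (x) x 126 (y) x 4 mm; origin centre of its underside, z up. Ribs reach 10 mm below, it stands on them. Slotted hasp tongue to x -146 mm over the staple; unpinned, it lifts straight up, clear after 30 mm. Balanced under its handle: square 12 mm bar, 100 mm long along y, middle at x -10, z +38 mm, end posts, 28 mm room under it.
- tray: Shallow open aluminium tray fixed on the bench, 110 (x) x 170 (y) x 22 mm high, walls and floor 4 mm. Origin at the centre of its underside, on the bench.
- mat: Black rubber mat fixed flat on the bench, 260 (x) x 180 (y) x 4 mm thick. Origin at the centre of its underside, on the bench. Either the mat is on the right and the crate on the left, or the other way round.
There are look-alikes about, which are no part of the job. What is shaped like the pin but purple is not meant.

How it is judged:
By the outcome, as a careful person would: the job done as asked, in the order asked, and still so for the second after the job is handed in, with the robot touching nothing.
It also fails if it takes over 53 s, if anything falls off the work surface, if the arm or the gripper's body presses on something with over 40 N, if the wrist force passes 120 N, or if a joint passes its speed limit or range.

## Working session

There is one attempt and no reset: what is moved stays moved. The work goes in short steps, Python scripts to look and compute and a shell command to move; the robot and the scene stay as the last step left them, time stands still between calls to the robot, and variables do not carry over. Pictures are saved under pics/ and viewed, at most 10 in all, crops included, and the job is handed in when it is done.

```bash
mkdir -p pics; cat > h.py <<'E'
import numpy as np, cv2
from station import telemetry, optics, ctrl
def cap(n,save=None):
    d=optics.get_image(n)
    if save: cv2.imwrite('pics/'+save,cv2.cvtColor(d['image'],cv2.COLOR_RGB2BGR))
    R=cv2.Rodrigues(np.array(d['rvec'],float))[0]; t=np.array(d['tvec'],float).reshape(3)
    d['R']=R; d['C']=-R.T@t; d['t']=t
    return d
def world(d):
    v,u=np.mgrid[0:480,0:640]; z=d['depth']
    p=np.stack([(u-d['cx'])/d['fx']*z,(v-d['cy'])/d['fy']*z,z],-1)
    w=(p-d['t'])@d['R']; w[z==0]=np.nan
    return w
def ray(d,u,v,z):
    r=d['R'].T@np.array([(u-d['cx'])/d['fx'],(v-d['cy'])/d['fy'],1.])
    return d['C']+r*(z-d['C'][2])/r[2]
E
python3 - <<'E'
from h import *
import pickle
o=telemetry.get_obs(); print(o['t'],o['tool_pos'],o['tool_rot'])
for n in ('scene','side'):
    d=cap(n,n+'0.png'); pickle.dump(d,open(n+'0.pkl','wb')); print(n,d['C'],d['R'],d['fx'],d['cx'])
E
```

```text
0.0 [0.1866976  0.5958287  0.23008503] [-4.75283046e-01 -3.10486441e+00  3.04833456e-03]
scene [ 1.01934127 -0.562754    0.73694471] [[ 0.65906575  0.75200772 -0.01080395]
 [ 0.4841349  -0.43520544 -0.75908473]
 [-0.57553951  0.49505618 -0.65090218]] 460.9523629029819 315.2125278791998
side [0.28006119 0.71608435 0.77223964] [[-0.98396827 -0.17786301 -0.01308403]
 [-0.106849    0.64666502 -0.75525336]
 [ 0.14279262 -0.74174733 -0.65530235]] 491.1015548513558 324.28123239572005
```

View pics/scene0.png

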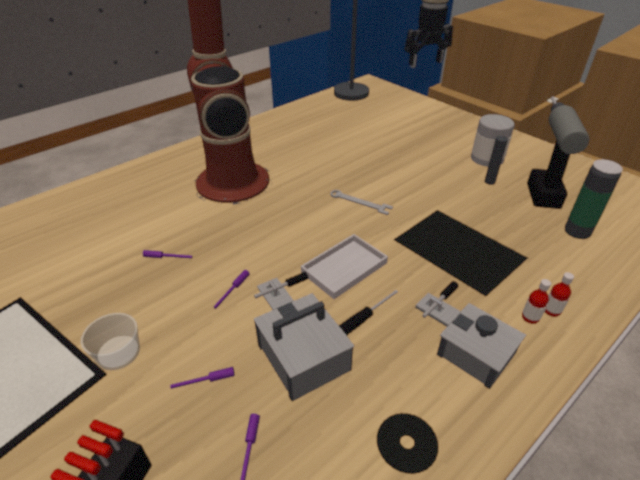

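View pics/side0.png

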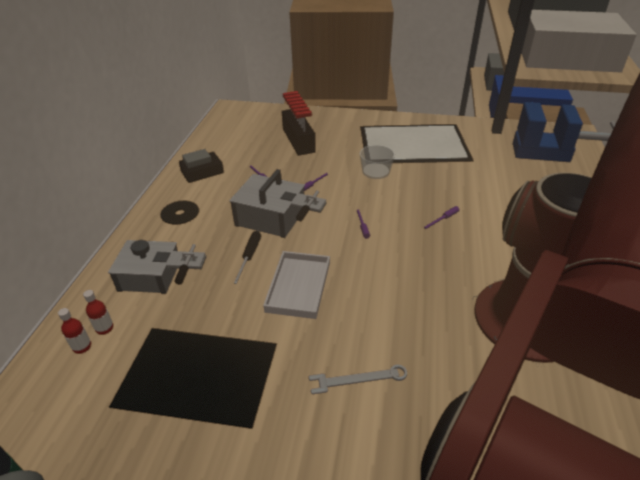

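Scene view: bar-handled crate at about (303,340), its pin with black grip running (258,294)→(305,277), tray (345,265), mat (460,250). The knob crate (480,340), the purple look-alikes and a screwdriver at (360,318) are decoys.

```bash
cat > m.py <<'E'
from h import *
import pickle
def rect(P):
    (c,s,a)=cv2.minAreaRect(P.astype(np.float32)*1000); return np.round(c,1),np.round(s,1),round(a,1)
S=pickle.load(open('scene0.pkl','rb')); D=pickle.load(open('side0.pkl','rb'))
boxes={'scene':(S,dict(crate=(225,265,360,400),tray=(295,230,395,300),mat=(390,205,530,295))),
'side':(D,dict(crate=(225,165,330,240),tray=(255,245,335,320),mat=(105,320,285,430)))}
for n,(d,b) in boxes.items():
    w=world(d); g=cv2.cvtColor(d['image'],cv2.COLOR_RGB2HSV)
    for k,(x0,y0,x1,y1) in b.items():
        W=w[y0:y1,x0:x1].reshape(-1,3); H=g[y0:y1,x0:x1].reshape(-1,3)
        ok=~np.isnan(W[:,0])
        if k=='mat': m=ok&(H[:,2]<50)&(W[:,2]<.02); print(n,k,rect(W[m][:,:2]),np.median(W[m][:,2]))
        if k=='tray':
            m=(ok&(H[:,1]<50)&(W[:,2]<.035)&(W[:,2]>-.005)).reshape(y1-y0,x1-x0).astype(np.uint8)
            nn,l,st,_=cv2.connectedComponentsWithStats(m); i=1+np.argmax(st[1:,4]); m=(l==i).ravel()
            print(n,k,rect(W[m][:,:2]),np.percentile(W[m][:,2],[5,50,95]))
        if k=='crate':
            m=ok&(abs(W[:,2]-.079)<.005)&(H[:,1]<60); 
            print(n,'lid+tongue',rect(W[m][:,:2]),m.sum())
            m=ok&(W[:,2]>.108)&(W[:,2]<.13); print(n,'handle',rect(W[m][:,:2]),m.sum(),np.percentile(W[m][:,2],95),W[m].mean(0))
            m=ok&(H[:,2]<50)&(W[:,2]>.06)&(W[:,2]<.1); print(n,'grip',rect(W[m][:,:2]),m.sum(),np.median(W[m][:,2]),W[m].mean(0))
for n,d,(x0,y0,x1,y1) in (('s',S,(220,255,400,390)),('d',D,(220,160,340,250))):
    cv2.imwrite(f'pics/crop_{n}.png',cv2.cvtColor(cv2.resize(d['image'][y0:y1,x0:x1],None,fx=4,fy=4,interpolation=cv2.INTER_CUBIC),cv2.COLOR_RGB2BGR))
E
python3 m.py
```

```text
scene lid+tongue (array([ 569.7, -233.8]), array([126.2, 220.2]), 79.3) 4468
scene handle (array([ 595.6, -238.9]), array([99.7, 15. ]), 79.8) 488 0.12128947689848983 [ 0.59727789 -0.24097782  0.11753967]
scene grip (array([ 569.7, -237.8]), array([109. , 216.5]), 23.9) 207 0.09001728144768777 [ 0.5434343  -0.20006504  0.08909923]
scene tray (array([480.2, -11.9]), array([171.8, 112.4]), 89.9) [0.00305332 0.00604491 0.02309231]
scene mat (array([616.6, 236.7]), array([252.8, 176.9]), 1.3) 0.004603123496570058
side lid+tongue (array([ 568.4, -231. ]), array([131.4, 221.7]), 78.3) 1880
side handle (array([ 594.6, -238. ]), array([102.6,  14.3]), 79.0) 193 0.12073581777406908 [ 0.59383145 -0.23226078  0.11665511]
side grip (array([ 558.8, -196.3]), array([ 76.5, 160.9]), 44.3) 94 0.08995505289098356 [ 0.51344749 -0.16521239  0.08928094]
side tray (array([479.5, -10.9]), array([111.7, 174.1]), 0.2) [0.00227542 0.00520438 0.02253365]
side mat (array([614.5, 240.8]), array([257.1, 178. ]), 1.2) 0.004459655536072549
```

View pics/crop_s.png

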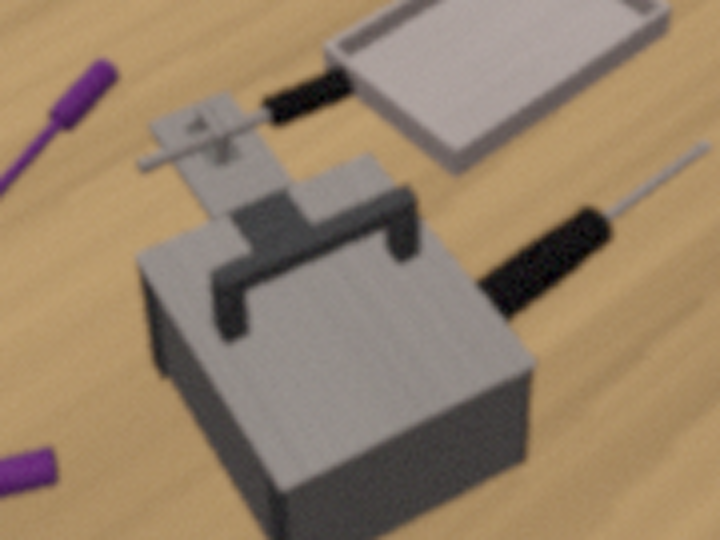

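View pics/crop_d.png

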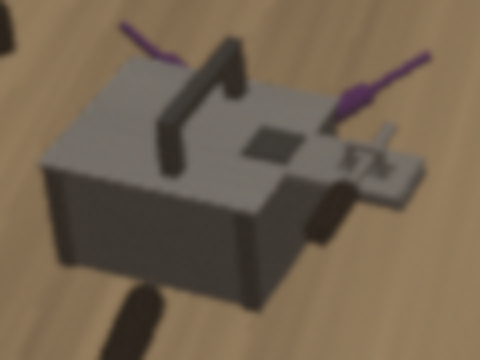

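Crops confirm: the pin's grip sits beyond the tongue on the tray side (scene crop (270..350,95)), the handle is clear. Lid yaw ≈ −10.6°, handle matches the given sizes. Now the grip itself.

```bash
cat >> m.py <<'E'
print('---')
a=np.radians(-10.7); X=np.array([np.cos(a),np.sin(a)]); Y=np.array([-X[1],X[0]]); O=np.array([.605,-.240])
for n,d in (('scene',S),('side',D)):
    w=world(d); g=cv2.cvtColor(d['image'],cv2.COLOR_RGB2HSV)
    lx=(w[...,:2]-O)@X; ly=(w[...,:2]-O)@Y
    m=(lx<-.085)&(lx>-.15)&(ly>.02)&(ly<.1)&(w[...,2]>.07)&(w[...,2]<.11)&(g[...,2]<70)
    A,B,Z=lx[m],ly[m],w[...,2][m]
    print(n,'grip local',m.sum(),np.percentile(A,[2,50,98]),np.percentile(B,[2,50,98]),np.percentile(Z,[5,50,95]),rect(w[m][:,:2]),'slope',np.polyfit(B,A,1))
    m=(lx<-.1)&(lx>-.14)&(ly>-.07)&(ly<-.025)&(w[...,2]>.075)&(w[...,2]<.1)
    print('shank local',m.sum(),np.median(lx[m]),ly[m].min(),np.median(w[m][:,2]))
for l in ((-.117,.017),(-.117,.05),(-.010,0)): print(l,O+l[0]*X+l[1]*Y)
d=cv2.Rodrigues(np.array(telemetry.get_obs()['tool_rot']))[0]; print(d)
E
python3 m.py | sed -n '/---/,$p'
```

```text
---
scene grip local 147 [-0.11754385 -0.1115062  -0.10702376] [0.03119716 0.05077981 0.07222892] [0.08475846 0.0897949  0.09373969] (array([ 504.1, -167.5]), array([45. , 14.1]), 73.0) slope [ 0.00538663 -0.11207307]
shank local 31 -0.11488799837635916 -0.039851574706019674 0.08646241619833993
side grip local 115 [-0.12563225 -0.11938407 -0.10874318] [0.03261879 0.0600716  0.0755384 ] [0.08153572 0.0894681  0.09341078] (array([ 499.6, -170.6]), array([56.3, 21.7]), 86.2) slope [ 0.05064224 -0.12162872]
shank local 11 -0.11837149407370208 -0.03892640928945093 0.08591145379054124
(-0.117, 0.017) [ 0.49319064 -0.20157259]
(-0.117, 0.05) [ 0.49931763 -0.16914637]
(-0.01, 0) [ 0.59517387 -0.23814333]
[[-9.54206209e-01  2.99148675e-01 -7.62008256e-04]
 [ 2.99149572e-01  9.54204660e-01 -1.73195295e-03]
 [ 2.09000399e-04 -1.88059470e-03 -9.99998210e-01]]
```

```bash
cat > go.py <<'E'
# usage: go.py x y z yaw(deg of tool x axis)  -> fractions ax ay az tx ty tz from the present pose
import sys; from h import *
from scipy.spatial.transform import Rotation as Ro
def go(x,y,z,yaw):
    o=telemetry.get_obs(); R=cv2.Rodrigues(np.array(o['tool_rot']))[0]; c=np.radians(yaw)
    xt=np.array([np.cos(c),np.sin(c),0]); zt=np.array([0,0,-1.]); T=np.stack([xt,np.cross(zt,xt),zt],1)
    r=np.degrees(Ro.from_matrix(R.T@T).as_rotvec())/30; s=R.T@(np.array([x,y,z])-o['tool_pos'])/.3
    print('t',round(o['t'],2),'pos',np.round(o['tool_pos'],4),'F',np.round(o['contact_force'],1),'open',np.round(o['opening'],4),'grip',np.round(o['grip_force'],1))
    print('turn',np.round(r,3),'shift',np.round(s,3),'dist mm',round(np.linalg.norm(s)*300))
if __name__=='__main__': go(*map(float,sys.argv[1:]))
E
python3 -m pendant '[0,0,0.93,-0.585,-0.70,0.0,0.5,0,0,0.93,-0.585,-0.70,0.0,0.5,0,0,0.93,-0.585,-0.70,0.0,0.5,0,0,0.93,-0.585,-0.70,0.0,0.5,0,0,0.93,-0.585,-0.70,0.0,0.5,0,0,0.93,-0.585,-0.70,0.0,0.5]'; python3 go.py .5003 -.165 .16 79.3
```

```text
t: 0.85
tool_pos: [0.292, 0.3423, 0.231]
tool_rot: [-1.214, -2.897, -0.0]
contact_force: [-0.3, 0.1, 0.4]
opening: 0.0427
grip_force: 0.0
t 0.85 pos [0.292  0.3423 0.231 ] F [-0.3  0.1  0.4] open 0.0427 grip 0.0
turn [-0.    -0.     1.841] shift [-1.693 -0.69   0.236] dist mm 553
```

```bash
python3 -m pendant '[0,0,0.95,-0.85,-0.35,0.0,0.5,0,0,0.95,-0.85,-0.35,0.0,0.5,0,0,0.95,-0.85,-0.35,0.0,0.5,0,0,0.95,-0.85,-0.35,0.0,0.5,0,0,0.95,-0.85,-0.35,0.0,0.5,0,0,0.95,-0.85,-0.35,0.0,0.5]'; python3 go.py .5003 -.165 .16 79.3
```

```text
t: 1.6
tool_pos: [0.3968, 0.0879, 0.2311]
tool_rot: [-1.889, -2.509, 0.0]
contact_force: [-0.4, 1.0, -0.1]
opening: 0.0425
grip_force: 0.0
t 1.6 pos [0.3968 0.0879 0.2311] F [-0.4  1.  -0.1] open 0.0425 grip 0.0
turn [-0.001 -0.001  0.892] shift [-0.906  0.099  0.236] dist mm 282
```

```bash
python3 -m pendant '[0,0,0.892,-0.906,0.099,0.1,0.5,0,0,0.892,-0.906,0.099,0.1,0.5,0,0,0.892,-0.906,0.099,0.1,0.5,0,0,0.892,-0.906,0.099,0.2,0.5,0,0,0.892,-0.906,0.099,0.236,0.5,0,0,0.892,-0.906,0.099,0.236,0.5,0,0,0.892,-0.906,0.099,0.236,0.5]'; python3 go.py .5003 -.165 .067 79.3; python3 - <<'E'
from h import *
d=cap('wrist','w1.png'); print(d['C'],d['R'],d['fx'],d['cx'],d['cy'])
E
```

```text
t: 2.48
tool_pos: [0.5011, -0.1626, 0.1608]
tool_rot: [-2.414, -2.009, -0.001]
contact_force: [-0.7, 0.1, -0.1]
opening: 0.0424
grip_force: 0.0
t 2.48 pos [ 0.5011 -0.1626  0.1608] F [-0.7  0.1 -0.1] open 0.0424 grip 0.0
turn [-0.    -0.001  0.008] shift [-0.009 -0.001  0.313] dist mm 94
[ 0.51468427 -0.08541066  0.3045345 ] [[ 9.83416314e-01 -1.81360422e-01 -8.66478870e-04]
 [-1.72432593e-01 -9.36465020e-01  3.05450924e-01]
 [-5.62081357e-02 -3.00236013e-01 -9.52207426e-01]] 371.64829954431775 322.8755182385221 240.1056843495724
```

View pics/w1.png

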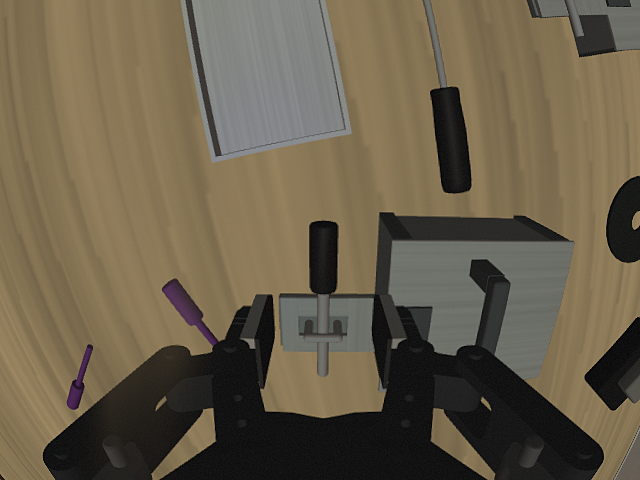

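Wrist view: grip centred between fingers laterally (323, 222–292), shank to (323,374), lid edge at x≈380. Convert to check its position along the axis.

```bash
cat >> h.py <<'E'
def fray(d,u,v,z):
    x,y=u-d['cx'],v-d['cy']; r=np.hypot(x,y); th=r/d['fx']
    c=np.array([np.sin(th)*x/r,np.sin(th)*y/r,np.cos(th)]) if r>0 else np.array([0,0,1.])
    w=d['R'].T@c; return d['C']+w*(z-d['C'][2])/w[2]
E
python3 - <<'E'
from h import *
d=cap('wrist')
for u,v,z in ((323,222,.088),(323,292,.088),(323,374,.085),(323,330,.085)): print(np.round(fray(d,u,v,z),4))
E
```

```text
[ 0.5043 -0.1428  0.088 ]
[ 0.4958 -0.1887  0.088 ]
[ 0.4832 -0.2574  0.085 ]
[ 0.4902 -0.219   0.085 ]
```

```bash
python3 -m pendant '[0,0,0.01,-0.009,-0.002,0.15,0.5,0,0,0.01,-0.009,-0.002,0.25,0.5,0,0,0.01,-0.009,-0.002,0.313,0.5,0,0,0.01,-0.009,-0.002,0.313,0.5,0,0,0.01,-0.009,-0.002,0.313,0.5,0,0,0.01,-0.009,-0.002,0.313,0.0,0,0,0.01,-0.009,-0.002,0.313,0.0,0,0,0.01,-0.009,-0.002,0.313,0.0,0,0,0.01,-0.009,-0.002,0.313,0.0,0,0,0.01,-0.009,-0.002,0.313,0.0]' 30; python3 go.py .5140 -.0914 .067 79.3
```

```text
t: 3.82
tool_pos: [0.5004, -0.1673, 0.0675]
tool_rot: [2.42, 2.0, 0.001]
contact_force: [2.5, 0.2, 4.4]
opening: 0.017
grip_force: 29.5
t 3.83 pos [ 0.5004 -0.1673  0.0675] F [2.5 0.2 4.4] open 0.017 grip 29.5
turn [ 0.004  0.001 -0.005] shift [ 0.257 -0.003  0.001] dist mm 77
```

```bash
python3 -m pendant '[0,0,0,0.0,0,-0.003,0,0,0,0,0.03,0,-0.003,0,0,0,0,0.07,0,-0.003,0,0,0,0,0.11,0,-0.003,0,0,0,0,0.15,0,-0.003,0,0,0,0,0.19,0,-0.003,0,0,0,0,0.23,0,-0.003,0,0,0,0,0.26,0,-0.003,0,0,0,0,0.26,0,-0.003,0]'; python3 go.py .487 .026 .067 79.3;  python3 - <<'E'
from h import *
cap('wrist','w2.png')
E
```

```text
t: 4.95
tool_pos: [0.5141, -0.0895, 0.0672]
tool_rot: [-2.42, -2.002, 0.0]
contact_force: [-0.3, 0.4, -0.3]
opening: 0.0167
grip_force: 29.3
t 4.95 pos [ 0.5141 -0.0895  0.0672] F [-0.3  0.4 -0.3] open 0.0167 grip 29.3
turn [-0.001 -0.    -0.004] shift [ 0.361 -0.161  0.001] dist mm 119
```

View pics/w2.png

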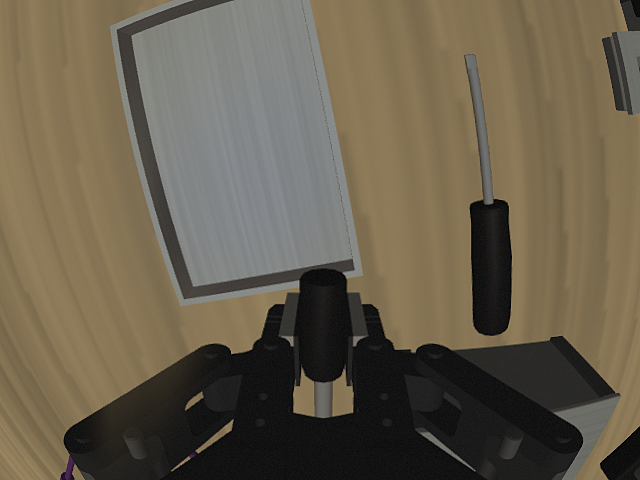

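The pin is out and held straight (grip at (323,320), shank below); tray edge at y≈290 ahead.

```bash
python3 go.py .480 .024 .067 90; python3 go.py .480 .024 .007 90
```

```text
t 5.0 pos [ 0.5141 -0.09    0.0673] F [-0.  -0.  -0.4] open 0.0173 grip 29.3
turn [-0.001 -0.    -0.361] shift [ 0.352 -0.183  0.001] dist mm 119
t 5.0 pos [ 0.5141 -0.09    0.0673] F [-0.  -0.  -0.4] open 0.0173 grip 29.3
turn [-0.001 -0.    -0.361] shift [ 0.352 -0.183  0.201] dist mm 133
```

```bash
python3 -m pendant '[0,0,-0.36,0.352,-0.183,0,0,0,0,-0.36,0.352,-0.183,0,0,0,0,-0.36,0.352,-0.183,0,0,0,0,-0.36,0.352,-0.183,0.08,0,0,0,-0.36,0.352,-0.183,0.14,0,0,0,-0.36,0.352,-0.183,0.17,0,0,0,-0.36,0.352,-0.183,0.19,0,0,0,-0.36,0.352,-0.183,0.2,0,0,0,-0.36,0.352,-0.183,0.2,0]'; python3 go.py .480 .024 .007 90
```

```text
t: 6.12
tool_pos: [0.4805, 0.0236, 0.0077]
tool_rot: [2.223, 2.22, 0.0]
contact_force: [0.0, -0.6, -0.2]
opening: 0.0169
grip_force: 29.4
t 6.12 pos [0.4805 0.0236 0.0077] F [ 0.  -0.6 -0.2] open 0.0169 grip 29.4
turn [ 0.001  0.    -0.002] shift [ 0.001 -0.002  0.002] dist mm 1
```

```bash
python3 -m pendant '[0,0,0,0,0,0.01,0,0,0,0,0,0,0.01,0,0,0,0,0,0,0.01,0.25,0,0,0,0,0,0.01,0.4,0,0,0,0,0,0.01,0.45,0,0,0,0,0,0.01,0.45,0,0,0,0,0,-0.1,0.45,0,0,0,0,0,-0.3,0.45,0,0,0,0,0,-0.5,0.45,0,0,0,0,0,-0.6,0.45,0,0,0,0,0,-0.6,0.45,0,0,0,0,0,-0.6,0.45]'; python3 - <<'E'
from h import *
d=cap('wrist','w3.png')
E
python3 go.py .5952 -.2381 .20 79.3
```

```text
t: 7.62
tool_pos: [0.4795, 0.0238, 0.186]
tool_rot: [-2.222, -2.219, 0.002]
contact_force: [0.8, -0.5, -0.8]
opening: 0.0386
grip_force: 0.0
t 7.67 pos [0.4791 0.0239 0.1854] F [ 0.7 -0.   0.2] open 0.0387 grip 0.0
turn [-0.007 -0.     0.355] shift [-0.873  0.388 -0.05 ] dist mm 287
```

View pics/w3.png

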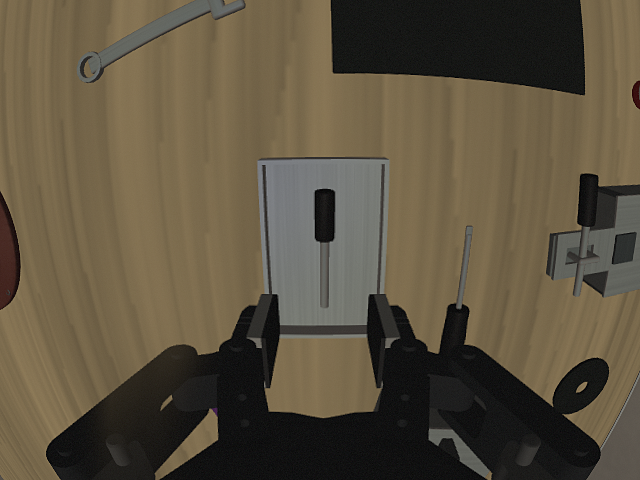

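The pin lies inside the tray (grip (325,215), shank to (325,305)). Now the handle.

```bash
python3 -m pendant '[0,0,0.355,-0.873,0.388,-0.05,0.5,0,0,0.355,-0.873,0.388,-0.05,0.5,0,0,0.355,-0.873,0.388,-0.05,0.5,0,0,0.355,-0.873,0.388,-0.05,0.5,0,0,0.355,-0.873,0.388,-0.05,0.5,0,0,0.355,-0.873,0.388,-0.05,0.5,0,0,0.355,-0.873,0.388,-0.05,0.5]'; python3 go.py .5952 -.2381 .094 79.3
python3 - <<'E'
from h import *
d=cap('scene'); w=world(d); P=w.reshape(-1,3)
# handle bar again, local to expected place
m=(abs(P[:,0]-.595)<.05)&(abs(P[:,1]+.238)<.06)&(P[:,2]>.11)&(P[:,2]<.124)
if m.sum()>20: print(m.sum(),cv2.minAreaRect((P[m][:,:2]*1000).astype(np.float32)))
E
```

```text
t: 8.55
tool_pos: [0.5954, -0.2374, 0.2003]
tool_rot: [-2.416, -2.002, 0.002]
contact_force: [0.3, 0.0, -0.2]
opening: 0.0425
grip_force: 0.0
t 8.55 pos [ 0.5954 -0.2374  0.2003] F [ 0.3  0.  -0.2] open 0.0425 grip 0.0
turn [-0.007 -0.003 -0.   ] shift [-0.003  0.001  0.354] dist mm 106
467 ((596.089111328125, -238.800537109375), (99.45948791503906, 14.527569770812988), 78.94252014160156)
```

```bash
python3 -m pendant '[-0.007,-0.003,0,-0.003,0.001,0.15,0.5,-0.007,-0.003,0,-0.003,0.001,0.28,0.5,-0.007,-0.003,0,-0.003,0.001,0.354,0.5,-0.007,-0.003,0,-0.003,0.001,0.354,0.5,-0.007,-0.003,0,-0.003,0.001,0.354,0.3,-0.007,-0.003,0,-0.003,0.001,0.354,0.15,-0.007,-0.003,0,-0.003,0.001,0.354,0,-0.007,-0.003,0,-0.003,0.001,0.354,0,-0.007,-0.003,0,-0.003,0.001,0.354,0,-0.007,-0.003,0,-0.003,0.001,0.354,0]' 70; python3 go.py .5952 -.2381 .094 79.3
```

```text
t: 9.85
tool_pos: [0.5972, -0.2397, 0.0989]
tool_rot: [2.415, 2.001, 0.003]
contact_force: [-3.3, 2.3, 5.9]
opening: 0.0103
grip_force: 70.1
t 9.85 pos [ 0.5972 -0.2397  0.0989] F [-3.3  2.3  5.9] open 0.0103 grip 70.1
turn [ 0.011  0.005 -0.   ] shift [ 0.004 -0.008  0.016] dist mm 6
```

```bash
python3 -m pendant '[0,0,0,0,0,-0.02,0,0,0,0,0,0,-0.05,0,0,0,0,0,0,-0.09,0,0,0,0,0,0,-0.14,0,0,0,0,0,0,-0.2,0,0,0,0,0,0,-0.28,0,0,0,0,0,0,-0.35,0,0,0,0,0,0,-0.35,0]'; python3 go.py .606 .238 .20 91;  python3 - <<'E'
from h import *
cap('scene','s4.png')
E
```

```text
t: 10.85
tool_pos: [0.5976, -0.2398, 0.205]
tool_rot: [2.412, 1.998, 0.005]
contact_force: [-0.1, -0.3, -3.8]
opening: 0.0104
grip_force: 68.9
t 10.85 pos [ 0.5976 -0.2398  0.205 ] F [-0.1 -0.3 -3.8] open 0.0104 grip 68.9
turn [ 0.017  0.008 -0.391] shift [ 1.57  -0.269  0.009] dist mm 478
```

View pics/s4.png

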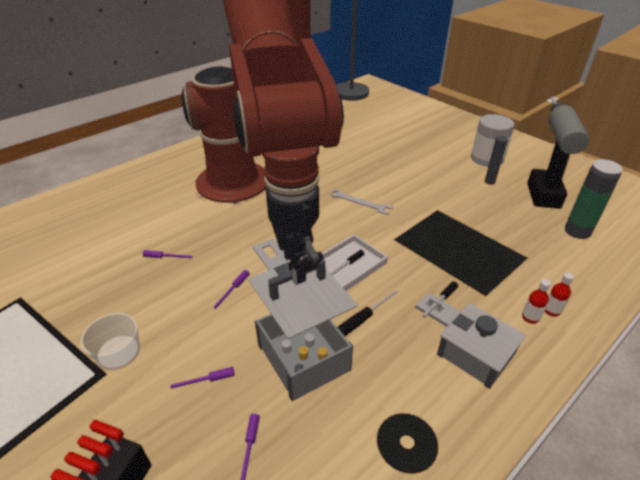

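Lid is lifted level and clear, the open crate beneath at (303,345); mat at (460,250) is free. Carry it over.

```bash
python3 -m pendant '[0,0,-0.02,0.03,-0.005,0,0,0,0,-0.06,0.12,-0.02,0,0,0,0,-0.1,0.25,-0.04,0,0,0,0,-0.14,0.4,-0.07,0,0,0,0,-0.18,0.55,-0.095,0,0,0,0,-0.22,0.7,-0.12,0,0,0,0,-0.25,0.85,-0.145,0,0,0,0,-0.26,0.95,-0.165,0,0,0,0,-0.26,1.0,-0.17,0,0,0,0,-0.26,1.0,-0.17,0]'; python3 go.py .6055 .2385 .20 91.3
```

```text
t 10.9 pos [ 0.5967 -0.2393  0.2028] F [-0.7 -0.6 -3.5] open 0.0105 grip 68.9
turn [ 0.011  0.006 -0.401] shift [ 1.57  -0.267  0.004] dist mm 478invalid input
```

```bash
python3 -m pendant '[0,0,-0.02,0.03,-0.005,0,0,0,0,-0.06,0.12,-0.02,0,0,0,0,-0.1,0.25,-0.04,0,0,0,0,-0.14,0.4,-0.07,0,0,0,0,-0.18,0.55,-0.095,0,0,0,0,-0.22,0.7,-0.12,0,0,0,0,-0.25,0.85,-0.145,0,0,0,0,-0.26,0.95,-0.165,0,0,0,0,-0.26,1.0,-0.17,0,0,0,0,-0.26,1.0,-0.17,0,0]'; python3 go.py .6055 .2385 .20 91.3
```

```text
t: 12.15
tool_pos: [0.6014, 0.0658, 0.1998]
tool_rot: [2.273, 2.164, -0.001]
contact_force: [-0.1, 0.0, -3.0]
opening: 0.0101
grip_force: 68.8
t 12.15 pos [0.6014 0.0658 0.1998] F [-0.1  0.  -3. ] open 0.0101 grip 68.8
turn [ 0.004  0.005 -0.138] shift [ 0.576 -0.015 -0.002] dist mm 173
```

```bash
python3 -m pendant '[0.004,0.005,-0.03,0.04,0,0,0,0.004,0.005,-0.06,0.14,-0.005,0,0,0.004,0.005,-0.1,0.28,-0.01,0,0,0.004,0.005,-0.12,0.42,-0.01,0,0,0.004,0.005,-0.138,0.52,-0.015,0,0,0.004,0.005,-0.138,0.576,-0.015,0,0,0.004,0.005,-0.138,0.576,-0.015,0.1,0,0.004,0.005,-0.138,0.576,-0.015,0.2,0,0.004,0.005,-0.138,0.576,-0.015,0.3,0,0.004,0.005,-0.138,0.576,-0.015,0.4,0,0.004,0.005,-0.138,0.576,-0.015,0.4,0]'; python3 - <<'E'
from h import *
import pickle
from go import go
go(.6055,.2385,.038,91.3)
for n in ('scene','side'):
    d=cap(n,n+'5.png'); w=world(d); g=cv2.cvtColor(d['image'],cv2.COLOR_RGB2HSV); P=w.reshape(-1,3); H=g.reshape(-1,3)
    near=(abs(P[:,0]-.6)<.2)&(abs(P[:,1]-.24)<.13)
    for lab,m in (('mat',near&(H[:,2]<60)&(P[:,2]<.012)),('lid',near&(H[:,1]<70)&(H[:,2]>70)&(P[:,2]>.03)&(P[:,2]<.075)&(abs(P[:,1]-.24)<.09))):
        Q=P[m]; print(n,lab,m.sum(),[np.round(x,1) for x in cv2.minAreaRect((Q[:,:2]*1000).astype(np.float32))],np.round(np.percentile(Q,[1,99],axis=0),4).tolist())
        if lab=='lid': A=np.c_[Q[:,:2],np.ones(len(Q))]; print('plane',np.linalg.lstsq(A,Q[:,2],rcond=None)[0])
E
```

```text
t: 13.52
tool_pos: [0.6043, 0.2362, 0.0767]
tool_rot: [-2.197, -2.242, 0.008]
contact_force: [-0.3, 0.8, -3.0]
opening: 0.01
grip_force: 68.9
t 13.53 pos [0.6043 0.2362 0.0767] F [-0.3  0.8 -3. ] open 0.01 grip 68.9
turn [-0.011  0.003 -0.005] shift [0.008 0.005 0.129] dist mm 39
scene mat 3322 [array([616.7, 236.1]), array([254.1, 175.9]), np.float64(1.5)] [[0.4935, 0.1515, 0.0015], [0.7416, 0.3199, 0.0077]]
scene lid 2221 [array([577.8, 236.3]), array([219.6, 130. ]), np.float64(1.4)] [[0.4734, 0.1745, 0.0452], [0.6862, 0.2984, 0.0625]]
plane [-0.01152231  0.00625313  0.06281901]
side mat 6178 [array([614.8, 241. ]), array([257.2, 177.6]), np.float64(1.1)] [[0.4881, 0.1557, 0.0013], [0.7402, 0.3287, 0.0075]]
side lid 4419 [array([579. , 237.4]), array([220.3, 128.6]), np.float64(0.9)] [[0.4725, 0.1777, 0.0565], [0.6859, 0.3007, 0.063]]
plane [-0.00350263  0.00078757  0.06160506]
```

View pics/side5.png

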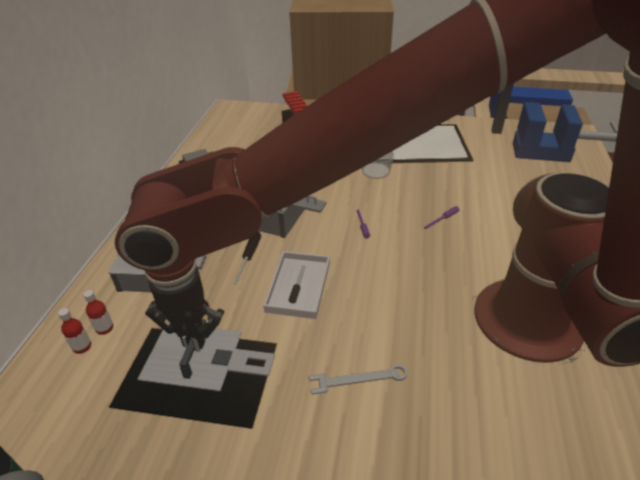

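Side view: level lid hangs over the mat (panel near (190,358), pin visible in the tray at (298,285)). Lower gently.

```bash
python3 -m pendant '[-0.011,0.003,0,0.004,0.003,0.03,0,-0.011,0.003,0,0.004,0.003,0.06,0,-0.011,0.003,0,0.004,0.003,0.085,0,-0.011,0.003,0,0.004,0.003,0.1,0,-0.011,0.003,0,0.004,0.003,0.11,0,-0.011,0.003,0,0.004,0.003,0.117,0,-0.011,0.003,0,0.004,0.003,0.122,0,-0.011,0.003,0,0.004,0.003,0.126,0,-0.011,0.003,0,0.004,0.003,0.126,0]'; python3 go.py .6055 .2385 .037 91.3
```

```text
t: 14.75
tool_pos: [0.6074, 0.239, 0.0425]
tool_rot: [2.195, 2.243, 0.01]
contact_force: [0.4, 0.2, -3.6]
opening: 0.0103
grip_force: 68.8
t 14.75 pos [0.6074 0.239  0.0425] F [ 0.4  0.2 -3.6] open 0.0103 grip 68.8
turn [ 0.013 -0.004 -0.003] shift [-0.002 -0.006  0.018] dist mm 6
```

```bash
python3 -m pendant '[0,0,0,0,0,0.004,0,0,0,0,0,0,0.008,0,0,0,0,0,0,0.012,0,0,0,0,0,0,0.015,0,0,0,0,0,0,0.015,0]'; python3 go.py .6055 .2385 .037 91.3
```

```text
t: 15.38
tool_pos: [0.6075, 0.2391, 0.0381]
tool_rot: [2.195, 2.242, 0.01]
contact_force: [0.5, 0.3, -2.8]
opening: 0.0103
grip_force: 69.0
t 15.38 pos [0.6075 0.2391 0.0381] F [ 0.5  0.3 -2.8] open 0.0103 grip 69.0
turn [ 0.014 -0.004 -0.003] shift [-0.002 -0.007  0.004] dist mm 2
```

```bash
python3 -m pendant '[0,0,0,0,0,0.003,0,0,0,0,0,0,0.006,0,0,0,0,0,0,0.006,0]'; python3 -m pendant '[0,0,0,0,0,0.002,0,0,0,0,0,0,0.004,0,0,0,0,0,0,0.004,0]'
```

```text
t: 15.75
tool_pos: [0.6077, 0.2392, 0.0379]
tool_rot: [2.195, 2.243, 0.01]
contact_force: [-4.7, -1.7, 6.1]
opening: 0.0103
grip_force: 70.2
t: 16.12
tool_pos: [0.6076, 0.2392, 0.0378]
tool_rot: [2.195, 2.243, 0.009]
contact_force: [-8.4, -1.9, 12.1]
opening: 0.0102
grip_force: 70.9
```

```bash
python3 -m pendant '[0,0,0,0,0,-0.006,0,0,0,0,0,0,-0.006,0,0,0,0,0,0,-0.006,0.2,0,0,0,0,0,-0.006,0.35,0,0,0,0,0,-0.006,0.45,0,0,0,0,0,-0.006,0.45,0,0,0,0,0,-0.06,0.45,0,0,0,0,0,-0.2,0.45,0,0,0,0,0,-0.4,0.45,0,0,0,0,0,-0.6,0.45,0,0,0,0,0,-0.7,0.45,0,0,0,0,0,-0.7,0.45]' 30; python3 - <<'E'
from h import *
cap('scene','s6.png')
for n in ('scene','side'):
    d=cap(n); w=world(d); g=cv2.cvtColor(d['image'],cv2.COLOR_RGB2HSV); P=w.reshape(-1,3); H=g.reshape(-1,3)
    near=(abs(P[:,0]-.6)<.2)&(abs(P[:,1]-.24)<.09)
    m=near&(H[:,1]<70)&(H[:,2]>70)&(P[:,2]>.01)&(P[:,2]<.035); Q=P[m]
    print(n,[np.round(x,1) for x in cv2.minAreaRect((Q[:,:2]*1000).astype(np.float32))],np.median(Q[:,2]),np.linalg.lstsq(np.c_[Q[:,:2],np.ones(len(Q))],Q[:,2],rcond=None)[0])
E
```

```text
t: 17.62
tool_pos: [0.6079, 0.2392, 0.2509]
tool_rot: [2.192, 2.239, 0.022]
contact_force: [-0.1, 0.5, -0.5]
opening: 0.0386
grip_force: 0.0
scene [array([580.3, 239.3]), array([222.1, 131.2]), np.float64(1.3)] 0.0185665636820925 [-0.00070096  0.00054702  0.0189704 ]
side [array([546.6, 239. ]), array([290.1, 128.7]), np.float64(0.8)] 0.01842725890267836 [1.01772372e-03 9.23495352e-05 1.78178332e-02]
```

View pics/s6.png

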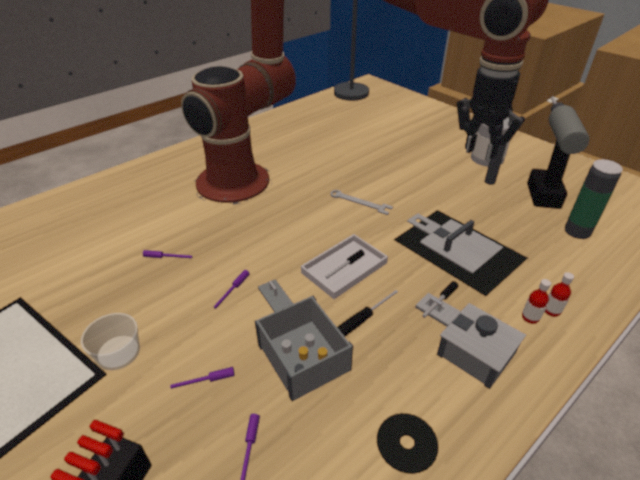

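The lid stands flat and upright (top at 18.5 mm) within about 1–2 mm of the mat centre at (462,243). The pin lies in the tray at (346,263), and the gripper is clear.

```bash
python3 -c "from station import ctrl; print(ctrl.finish_job())"
```

```text
the job is handed in; nothing more can be done
None
```

Job handed in at about 18 s: the pin is in the tray, and the lid was set down gently, upright and flat, within about 2 mm of the mat centre.

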